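# Stand the slumped library book back up

### The arm

A 6-joint arm with a two-finger parallel gripper is mounted at the origin on the work surface. World frame = base frame: x ahead of the robot, y to its left, z up, the work surface at z = 0. Lengths are in m, angles in rad, forces in N, time in s.
With the tool pointing down it reaches from about 0.3 to 0.85 m from the base axis. Payload 4.2 kg.
Tool frame: the origin (TCP) lies midway between the tips of the shut fingers; the grasp point (between the pads) lies behind it (ctrl.grip_point_offset is the z of the grasp point in the tool frame, in m); z points along the fingers, y is the line along which they close (so a half turn about z gives the same grasp; the last joint's range is limited). The gripper opens to 91 mm and grips with 3 to 60 N. Pads are 32 mm wide; open, the fingers measure 118 mm over their backs; the gripper's body (76 mm by 178 mm) begins 60 mm behind the grasp point.
Start: joints at [-1.194, 0.32, 1.565, -0, 1.257, -0.02], TCP at [0.222, -0.53, 0.214] pointing down, gripper open.
Joint ranges: [-3.11, 3.11], [-0.84, 2.01], [0.21, 2.61], [-1.34, 4.49], [0.05, 2.63], [-2.56, 2.56]. Speed limits (rad/s): [2.57, 2.57, 3.14, 3.14, 3.14, 3.14].

### API

Orientations are given as a unit quaternion [x, y, z, w].
In Python, from station import ctrl gives the robot as it stands. Calls block until the motion is done:
- ctrl.movep(position, orientation): joint-space move of the TCP to a pose.
- ctrl.move_straight(position, feed=0.15, rotation=None, f_stop=None): straight line of the TCP; rotation=None keeps the orientation; feed is the mean speed in m/s. With f_stop (N) it stops when the force on the tool has changed by that much, and returns True; else False.
- ctrl.set_joints(angles): joint-space move.
- ctrl.move_gripper(opening, newtons=None): finger opening in m; newtons is the grip in N (None keeps the last); returns when the fingers have stopped.
- ctrl.sleep(seconds).
- ctrl.ik(position, orientation): joint angles nearest the present ones, or None.
- ctrl.get_obs(): the state.
- ctrl.snapshot(name): name is "scene" or "top" or "wrist"; returns the picture (384x512x3 uint8, blue, green, red); there is no depth.
- ctrl.camera_model(name): a dict with "fx", "fy", "cx", "cy" (pixels), "pose" (4x4, takes a point from camera to world coordinates). Camera axes: x right, y down, z forward; pixel columns grow to the right and rows downward; lengths in m; the calibration is good to about 2 mm. A picture is of the moment at which its call begins: read the wrist's pose just before it. camera_model takes no time and is no camera call; for the wrist camera it gives the pose at the moment of the call.
A pose or a line that the arm cannot do raises ctrl.IKError and nothing moves.
- ctrl.finish_job(): hands the job in; it is judged then, once.
Trained networks look in the newest picture that a camera, given by its name, has taken for a name from the list of things; names that differ only in an ending like _2 or _b are one class to them, and where a whole thing is asked for, a point or a joint stands for the part that bears it (a point fixed in the world has none). Each returns a list of dicts, best first, with "conf" (0 to 1); they miss things now and then, are a little off and sometimes report something else, mostly with a low value. They report only what shows in the picture. A call takes as long as a camera call. They do not tell look-alikes from the thing itself.
- ctrl.search_frame(camera, label): "at" ([x, y, z] in m, in world coordinates, good to about 4 mm: the middle of the surface that is visible of it).
- ctrl.tip_of(camera, label): "at" ([x, y, z] in m, in world coordinates, good to about 4 mm: a listed point, or the origin of a listed thing).
The state is a dict: "clock": time; "qpos": joint angles; "dq": joint speeds; "joint_efforts": joint torques, N m; "position": TCP position; "ee_rot": TCP orientation; "ft_force": force on the tool from outside, world axes, zero at the start; "wrist_torque": the same for the moment, N m; "grip_width": finger opening in m; "finger_force": force on a finger pad.
Only numpy, scipy, OpenCV 4.12 (cv2) and the standard library are available. Lean on these libraries where they do the work, as an engineer would, in place of code of your own. Each camera call takes 0.05 s, during which the arm holds its last target. There are 200 camera calls.

### The job

The orange book on the grey shelf tray has slumped against the blue bookend. Without picking anything up, push the book back upright first, leaving the bookend where it stands while you do so, and only then push the bookend along the tray until the book stands snug and square between the row of books and the bookend. Leave the mug, the wooden stamp and the yellow novel alone.

Things in the scene. Friction and masses are not known exactly. Their poses are not given: they have to be found in the camera images.
- row: (sizes in mm) fixed row of four upright hardback books, 150 deep (x), about 134 long (y), 198 to 215 high, the one next to the gap (green) 205 high. Stands on the tray, never moves. Origin: foot of the exposed end face that looks to -y, mid depth, on the tray's board 20 above the table. Row axes: +y runs along the row away from the slumped book, x across the tray (books' spines to -x), z up. Its yaw is the tray's yaw.
- tray: fixed grey steel shelf tray, 190 (x) by 460 (y), its flat top 20 above the table. Origin: under its centre, at table height. Axes parallel to the row's; books, bookend and row all stand on it.
- book: loose orange hardback, 40 thick (its y), 150 deep (its x), 210 high (its z), 0.3 to 0.7 kg. Origin: centre of its underside; z runs up the book. At the start it is tilted 0.32 rad about x, its top towards the bookend (-y of the row), standing on its lower -y edge and resting on the bookend's top edge; once pushed to less than 0.19 rad from upright it drops onto its foot by itself. Upright, there are 4 to 14 mm between its foot and the row. It slides when pushed.
- bookend: loose blue bookend, about 0.9 kg: upright plate 120 (x) by 8 (y) by 110 high, facing the book, with a heavy block 100 (x) by 92 (y) by 45 high behind it (-y side), so 100 long in y overall. Origin: foot of the plate's face that looks to the books (+y), mid width, on the tray; the block's rear face is at y = -100. Axes parallel to the row's at the start; the face stands about 37 from the book's standing edge. Slides on the tray when pushed (about 5 N).
- mug: white mug, radius 38 without its handle, 85 high, loose on the table; leave alone. Origin: centre of its underside.
- stamp: wooden hand stamp, 34 across, 78 high, loose on the table; leave alone. Origin: centre of its underside.
- novel: yellow novel lying flat, 120 (x) by 180 (y), 30 high, loose on the table; leave alone. Origin: centre of its underside.
Not all that is in view belongs to the job. Of the things shaped like the bookend, the blue one is meant.

How it is judged:
By the outcome, as a careful person would: the job done as asked, in the order asked, and still so for the second after the job is handed in, with the robot touching nothing.
It also fails if it takes over 46 s, if anything falls off the work surface, if the arm or the gripper's body presses on something with over 40 N, if the wrist force passes 120 N, or if a joint passes its speed limit or range.

## Working session

There is one attempt and no reset: what is moved stays moved. The work goes in short steps, each a Python script; the robot and the scene stay as the last script left them, time stands still between calls to the robot, and variables do not carry over. Pictures are saved under pics/ and viewed, at most 10 in all, crops included, and the job is handed in when it is done.

```bash
mkdir -p pics; ls
python3 - <<'E'
from station import ctrl
import cv2
for c in ["scene","top"]:
    cv2.imwrite(f"pics/{c}0.png",ctrl.snapshot(c))
    for l in ["row","tray","book","bookend","mug","stamp","novel"]:
        for f in (ctrl.search_frame,ctrl.tip_of):
            try: print(c,l,f.__name__,[([round(v,3) for v in d["at"]],round(d["conf"],2)) for d in f(c,l)])
            except Exception as e: print(c,l,e)
    m=ctrl.camera_model(c); print({k:(v if k!="pose" else [list(map(lambda t:round(float(t),3),r)) for r in v]) for k,v in m.items()})
o=ctrl.get_obs();print(o["clock"],o["ee_rot"],ctrl.grip_point_offset,o["grip_width"])
E
```

```text
pics
scene row call [([0.588, 0.045, 0.174], 0.56)]
scene row call [([0.55, -0.028, 0.017], 0.72)]
scene tray call [([0.588, 0.044, 0.172], 0.36)]
scene tray call [([0.547, -0.031, 0.017], 0.62), ([0.562, -0.046, -0.0], 0.6)]
scene book call [([0.634, -0.083, 0.167], 0.83)]
scene book call [([0.568, -0.06, 0.03], 0.63)]
scene bookend call [([0.622, -0.16, 0.061], 0.83), ([0.844, -0.072, 0.047], 0.59)]
scene bookend call [([0.831, -0.113, 0.0], 0.87), ([0.573, -0.114, 0.017], 0.63)]
scene mug call [([0.341, 0.126, 0.049], 0.55)]
scene mug call [([0.549, -0.029, 0.018], 0.58)]
scene stamp call []
scene stamp call []
scene novel call [([0.68, -0.371, 0.029], 0.67)]
scene novel call [([0.67, -0.384, -0.003], 0.63)]
{'fx': 399.6300889946172, 'fy': 399.6300889946172, 'cx': 256.6557482565534, 'cy': 193.24340812786713, 'pose': [[-0.263, 0.647, -0.716, 1.267], [0.965, 0.178, -0.194, 0.126], [0.002, -0.742, -0.671, 0.671], [0.0, 0.0, 0.0, 1.0]]}
top row call []
top row call [([0.551, -0.03, 0.02], 0.77)]
top tray call [([0.572, -0.197, 0.02], 0.56)]
top tray call [([0.557, -0.052, -0.002], 0.5
[... 190 characters left out ...]
all [([0.835, -0.111, 0.001], 0.87)]
top mug call [([0.346, 0.075, 0.042], 0.62)]
top mug call [([0.357, 0.071, 0.001], 0.79), ([0.554, -0.029, 0.021], 0.46)]
top stamp call [([0.456, -0.128, 0.072], 0.55), ([0.664, -0.38, 0.031], 0.31)]
top stamp call [([0.453, -0.13, 0.001], 0.8)]
top novel call [([0.661, -0.381, 0.032], 0.82)]
top novel call [([0.665, -0.384, 0.002], 0.8)]
{'fx': 358.0969894646658, 'fy': 358.0969894646658, 'cx': 252.1746731374568, 'cy': 195.6478786186919, 'pose': [[0.012, -0.998, 0.062, 0.562], [-1.0, -0.012, -0.008, -0.044], [0.009, -0.062, -0.998, 0.833], [0.0, 0.0, 0.0, 1.0]]}
1.5 [9.80384697e-01 1.97093492e-01 1.69964382e-05 4.39984517e-05] -0.0188 0.09107874625272659
```

View pics/scene0.png

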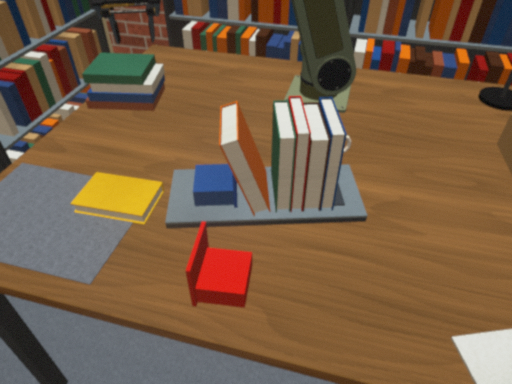

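View pics/top0.png

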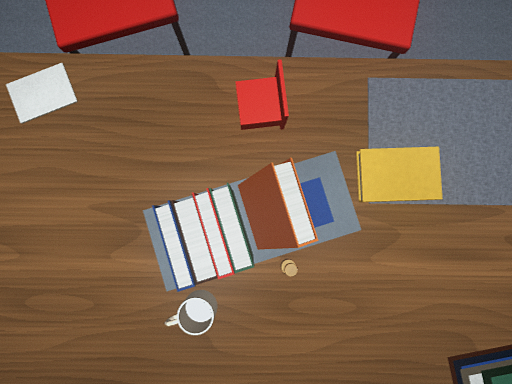

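Scene: the blue bookend is at scene (215,185) / top (318,202), under the leaning orange book. The look-alike is the red bookend at scene (220,275) / top (262,100), standing off the tray. I choose the blue one; the crop below is the check.

Run:
```python
import cv2
i=cv2.imread("pics/top0.png")[140:300,140:370]
cv2.imwrite("pics/crop.png",cv2.resize(i,None,fx=3.4,fy=3.4,interpolation=cv2.INTER_CUBIC))
```

```text
(no output)
```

View pics/crop.png

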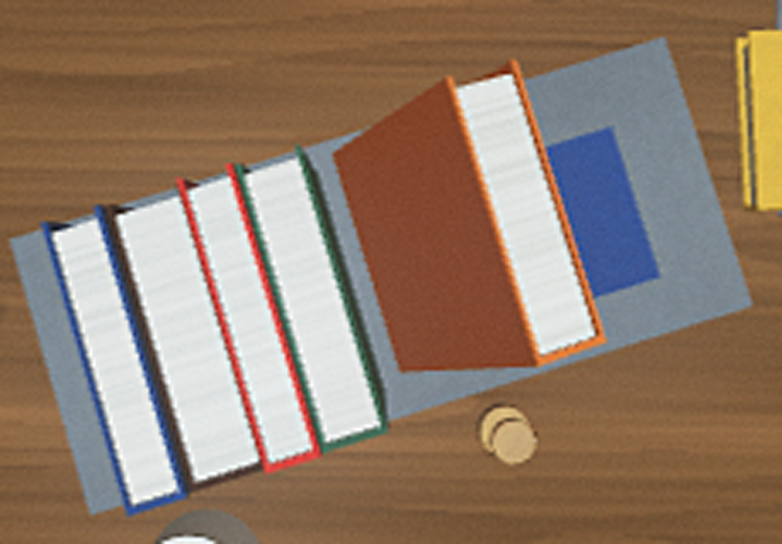

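The crop confirms the blue block beneath the orange book: rear top edge (613,127)-(660,275) and book top edge (515,60)-(605,342) in crop pixels. Next, turn these into positions.

```bash
cat > h.py <<'E'
import numpy as np
def px2w(m,uv,z):
    P=np.array(m["pose"]);d=P[:3,:3]@[(uv[0]-m["cx"])/m["fx"],(uv[1]-m["cy"])/m["fy"],1]
    return P[:3,3]+d*(z-P[2,3])/d[2]
E
python3 - <<'E'
from station import ctrl
from h import *
m=ctrl.camera_model("top")
w=lambda u,v,z:px2w(m,(u/3.4+140-.35,v/3.4+140-.35),z)[:2]
t=[w(665,38,.02),w(751,303,.02),w(92,515,.02),w(10,240,.02)]
tc=np.mean(t,0); dy=(t[2]+t[3]-t[0]-t[1]); yaw=np.arctan2(-dy[0],dy[1])
print(tc,yaw,np.linalg.norm(dy)/2,np.linalg.norm(t[0]-t[1]))
R=np.array([[np.cos(yaw),-np.sin(yaw)],[np.sin(yaw),np.cos(yaw)]])
for n,p in dict(row=[w(301,147,.225),w(386,430,.225)],booktop=[w(515,60,.219),w(605,342,.219)],bookfar=[w(450,78,.232),w(540,365,.232)],block=[w(613,127,.065),w(660,275,.065)],foot=[w(335,153,.0326),w(402,371,.0326)]).items():
    print(n,[np.round(R.T@(q-tc),4) for q in p])
q0=np.array(ctrl.get_obs()["qpos"])
for a in (yaw+np.pi/2,yaw-np.pi/2):
    q=[np.cos(a/2),np.sin(a/2),0,0]
    for y,z in ((-.16,.3),(-.05,.175),(-.22,.035)):
        p=tc+R@[0,y]; j=ctrl.ik([*p,z],q); print(y,z,None if j is None else np.round(j,2))
E
```

```text
[ 0.55785085 -0.05059478] 0.3163200654814235 0.45900089939357896 0.18671604473110395
row [array([0.0734, 0.021 ]), array([-0.0734,  0.0225])]
booktop [array([ 0.084 , -0.0959]), array([-0.0656, -0.0954])]
bookfar [array([ 0.0834, -0.0601]), array([-0.0651, -0.0593])]
block [array([ 0.0442, -0.1676]), array([-0.0539, -0.1667])]
foot [array([0.0843, 0.0059]), array([-0.0652,  0.0067])]
-0.16 0.3 [-0.34  0.39  1.24 -0.    1.51 -0.66]
-0.05 0.175 [-0.19  0.36  1.61 -0.    1.17 -0.51]
-0.22 0.035 [-0.41  0.62  1.54 -0.    0.99 -0.73]
-0.16 0.3 [-0.34  0.39  1.24 -0.    1.51  2.49]
-0.05 0.175 None
-0.22 0.035 [-0.41  0.62  1.54 -0.    0.99  2.42]
```

```bash
cat >> h.py <<'E'
tc=np.array([0.5579,-0.0506]); yaw=0.3163
R=np.array([[np.cos(yaw),-np.sin(yaw)],[np.sin(yaw),np.cos(yaw)]])
a=yaw+np.pi/2; Q=[np.cos(a/2),np.sin(a/2),0,0]
T=lambda x,y,z:[*(tc+R@[x,y]),z]   # tray frame -> world
E
python3 - <<'E'
from station import ctrl
from h import *
import cv2
ctrl.move_gripper(.06)
ctrl.movep(T(.009,-.15,.27),Q)
ctrl.move_straight(T(.009,-.15,.175),feed=.15)
print(ctrl.get_obs()["clock"],ctrl.get_obs()["ft_force"])
print(ctrl.move_straight(T(.009,-.066,.175),feed=.04,f_stop=15))
ctrl.sleep(.3)
o=ctrl.get_obs();print(o["clock"],R.T@(o["position"][:2]-tc),o["ft_force"])
a,b=ctrl.snapshot("scene"),ctrl.snapshot("top")
cv2.imwrite("pics/s1.png",np.vstack([a[80:260,130:400],b[130:310,130:400]]).repeat(1,0))
E
```

```text
4.8167 [ 0.49826955  0.35371387 -0.14032275]
False
7.3667 [ 0.00899767 -0.06606891] [-0.25084006 -0.08364762  0.70328124]
```

View pics/s1.png

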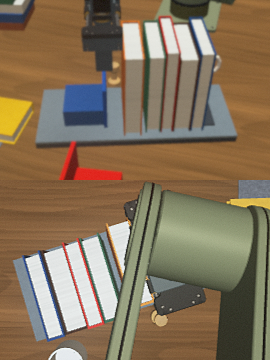

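The book stands upright (scene crop column ~132) and the bookend is still clear of it. Next, push the bookend.

Run:
```python
from station import ctrl
from h import *
import cv2
ctrl.move_straight(T(-.005,-.215,.175),feed=.15)
ctrl.move_straight(T(-.005,-.215,.04),feed=.12)
c=lambda:(lambda o:print(round(o["clock"],2),np.round(R.T@(o["position"][:2]-tc),4),np.round(R.T@o["ft_force"][:2],2),np.round(o["wrist_torque"],2)))(ctrl.get_obs())
c()
for y in (-.165,-.15): print(ctrl.move_straight(T(-.005,y,.04),feed=.04,f_stop=20)); c()
cv2.imwrite("pics/s2.png",ctrl.snapshot("scene")[80:260,130:400])
print(ctrl.move_straight(T(-.005,-.122,.04),feed=.02,f_stop=18)); c()
ctrl.sleep(.2); c()
cv2.imwrite("pics/s3.png",np.vstack([cv2.imread("pics/s2.png"),ctrl.snapshot("scene")[80:260,130:400]]))
```

```text
9.89 [-0.0045 -0.2155] [ 0.34 -0.86] [-0.01 -0.11 -0.04]
False
11.29 [-0.0049 -0.1651] [-0.2 -3.1] [-0.53 -0.37  0.06]
False
11.82 [-0.005  -0.1492] [ 0.17 -1.05] [-0.09 -0.25  0.01]
True
12.81 [-0.0049 -0.1346] [ 0.35 -1.74] [-0.21 -0.2  -0.04]
13.01 [-0.0052 -0.1347] [-0.54 -0.16] [-0.01 -0.17  0.01]
```

View pics/s3.png

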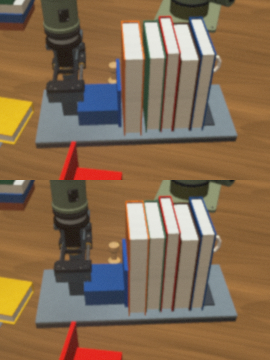

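The book is against the row with the bookend on it, at the predicted travel. Press once more to seat it, then retreat and inspect.

Run:
```python
from station import ctrl
from h import *
import cv2
c=lambda:(lambda o:print(round(o["clock"],2),np.round(R.T@(o["position"][:2]-tc),4),np.round(R.T@o["ft_force"][:2],2)))(ctrl.get_obs())
print(ctrl.move_straight(T(-.005,-.128,.04),feed=.015,f_stop=22)); c()
ctrl.move_straight(T(-.005,-.20,.04),feed=.1)
ctrl.move_straight(T(-.005,-.20,.2),feed=.15)
ctrl.movep([.25,-.45,.25],Q); c()
a=ctrl.snapshot("scene")[90:230,150:380]; b=ctrl.snapshot("top")[150:300,140:370]
cv2.imwrite("pics/s4.png",cv2.resize(np.vstack([a,b]),None,fx=2,fy=2,interpolation=cv2.INTER_CUBIC))
```

```text
True
13.5 [-0.0053 -0.135 ] [-0.04 -2.06]
17.07 [-0.416  -0.2839] [ 0.89 -0.14]
```

View pics/s4.png

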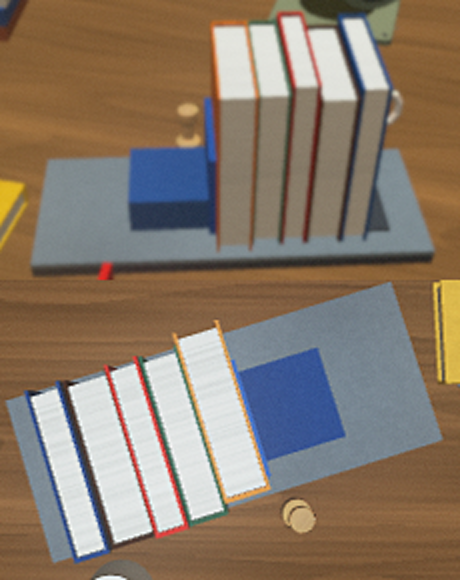

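The picture shows the book upright and square, touching both the green book and the blue plate. The mug, stamp and novel are in place, and the second press stopped at the same point.

```bash
python3 -c "
from station import ctrl
print(ctrl.finish_job())"
```

```text
the job is handed in; nothing more can be done
None
```

The job is handed in at about 17 s: the book was pushed upright first, then the blue bookend was slid up until the book stood snug and square against the row; the mug, stamp and novel were not touched.

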